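# Measure the orange sleeve's bore with a telescoping gauge

## Robot

A 7-joint arm with a two-finger parallel gripper is mounted at the origin on the work surface. World frame = base frame: x ahead of the robot, y to its left, z up, the work surface at z = 0. Lengths are in m, angles in rad, forces in N, time in s.
With the tool pointing down it reaches from about 0.35 to 0.9 m from the base axis. Payload 19.9 kg.
Tool frame: the origin (TCP) lies at the very end of the fingers, on their centre line; the grasp point (between the pads) lies 19 mm behind it; x points along the fingers, y is the direction in which the jaws open and shut, and the axes are right-handed (so a half turn about x gives the same grasp; the last joint's range is limited). The gripper opens to 94 mm and grips with 3 to 60 N. Pads are 16 mm wide; open, the fingers measure 119 mm over their backs; the gripper's body (75 mm by 177 mm) begins 78 mm behind the grasp point.
Start: joints at [-1.202, 0.417, -0.01, 1.614, 0.005, 1.111, -0.053], TCP at [0.25, 0.573, 0.205] pointing down, gripper open.
Joint ranges: [-2.81, 2.81], [-0.39, 2.02], [-1.27, 1.25], [0.06, 2.57], [-1.19, 4.33], [0.19, 2], [-2.82, 2.82]. Speed limits (rad/s): [1.89, 1.89, 2.39, 2.39, 3.01, 3.01, 3.01].

## Interface

Orientations are given as a unit quaternion [w, x, y, z].
In Python, from cell import r gives the robot as it stands. The module is installed in compiled form; this text tells all that it offers.
- The arm moves only by the tool move_arm, never from a script. Its argument "plan" is one flat list of numbers, 7 for each row, row after row: the closure, from 0 (fully open) to 1 (shut), then the shift along the world's x, y, z in cm, then the turn, a rotation vector about the world's x, y, z in degrees. In form: [grip, tx, ty, tz, rx, ry, rz, grip, tx, ty, tz, rx, ry, rz, ...]. A call has 1 to 12 rows; each row is the pose to reach, as a shift and turn from the pose commanded when the call began; what a row does not reach only later rows make up. A row lasts 1/12 s, in which the tool goes at most 41.7 mm and 7.16 degrees, less where a joint would pass 70% of its speed; a pose out of reach is approached as far as the arm can. A call with a gripper value outside its range is refused whole. The fingers move at their own pace and stop on an object; the grip force is fixed at half the most. Time passes only in rows, so rows that repeat a pose let the fingers close. It gives the time, the measured TCP pose, the force and the opening at its end, in the units of the state.
- r.state(): the state, without advancing time (a new reading comes with each control period).
- r.get_image(name): name is "scene" or "top"; returns (picture, depth): 480x640x3 uint8, red, green, blue; 480x640 float32, m along the optical axis (not along the pixel's ray), 0 where there is no reading.
- r.calibration(name): a dict with "vertical_fov" (degrees; the focal length in pixels is half the picture's height over the tangent of half this angle, whatever the lens; pixels are square), "cx", "cy" (the principal point, pixels), "R" (3x3) and "t" (3): a world point X has camera coordinates R X + t. Camera axes: x right, y down, z forward; pixel columns grow to the right and rows downward; lengths in m; the calibration is good to about 2 mm. A picture is of the moment at which its call begins. calibration takes no time and is no camera call.
- r.sign_off(): hands the job in, once; it reports no verdict.
The state is a dict: "time_s": time; "q": joint angles; "joint_vel": joint speeds; "effort": joint torques, N m; "ee_pos": TCP position; "orientation": TCP orientation; "ft_force": force on the tool from outside, world axes, zero at the start; "wrist_torque": the same for the moment, N m; "gripper_width": opening from 0.0 (shut) to 1.0 (fully open).
Only numpy, scipy, OpenCV 4.12 (cv2) and the standard library are available. Lean on these libraries where they do the work, as an engineer would, in place of code of your own. Each camera call takes 0.05 s, during which the arm holds its last target.

## Task

Measure the bore of the orange centrifuge sleeve: lower the locked bore gauge gently into it until its flange sits on the rim, turn the red lock knob fully open so that the plungers spring out to the wall, and turn it fully back to lock them. Then draw the gauge straight out, still locked at that width, and set it down gently, upright, on the green pad and let go. Do not tip the gauge over or disturb the other things on the bench.

Things in the scene. Friction and masses are not known exactly. Their poses are not given: they have to be found in the camera images.
- gauge_grip (a point): Centre of the bore gauge's black square handle, 30 x 30 mm, 50 mm high. The gauge is about 145 mm tall, 0.35 to 0.55 kg, and starts standing upright. Axes are the gauge's: z up its stem, x along the brass plungers, x and y square to the handle's sides. An 84 mm aluminium flange, its underside 31 mm and its top 25 mm below this point, stops the gauge on a sleeve's rim
- gauge_foot (a point): Centre of the underside of the gauge's foot, 91 mm below the centre of the handle. The round steel foot is 42 mm across at the bottom, and the head above it 50 mm across. Axes as the gauge's
- lock_grip (a point): Centre of the red lock knob on top of the gauge, 41 mm above the centre of the handle: an upright bar 12 mm thick (its x), 26 mm long (its y) and 28 mm high (14 mm above and below this point; the handle's top is 16 mm below it). It turns about its z, the stem's axis, and is pinched across its 12 mm. Its x lies along the gauge's x when locked
- lock (a joint): Angle of the lock knob in rad: 0 = plungers locked, 1.3 (its stop) = plungers free; opens counter-clockwise seen from above and stays where it is left. It clamps well below about 0.3 and frees the plungers from about 0.8; it takes under 0.1 Nm
- tip_a (a point): Outer end of the brass plunger on the gauge's +x side, 28 mm above the foot's underside; each plunger slides 0 to 10 mm outwards, pushed by its own light spring of about 1.2 N
- tip_b (a point): Outer end of the brass plunger on the gauge's -x side. The two ends are 52 mm apart with the plungers fully in, 52 to 55 mm at the start, and 72 mm apart fully out
- orange_sleeve_mouth (a point): Centre of the bore's mouth at the top of the orange sleeve, z up along the bore; a fixed upright tube 100 mm across, 90 mm high, with a through bore 60 mm in diameter that is open at the top, and a grey foot ring 116 mm across
- blue_sleeve_mouth (a point): The same point of the blue sleeve, which has the same outside and a 67 mm bore; not to be used
- pad: Fixed round green pad, 120 mm across and 4 mm thick; the origin is the centre of its underside, on the bench
- bottle: Bystander: white reagent bottle, 54 mm across, 105 mm tall; origin under its centre
- jar: Bystander: open glass jar, 76 mm across, 120 mm tall; origin under its centre
- blue_rack: Bystander: blue tube rack, 75 x 150 x 45 mm; origin under its centre
- orange_rack: Bystander: orange tube rack, 70 x 120 x 65 mm, tubes stand 12 mm higher; origin under its centre
- tip_box: Bystander: yellow tip box, 85 x 125 x 60 mm, tips stand 12 mm higher; origin under its centre
- pipette: Bystander: pipette lying flat, 200 mm long, 24 mm high; origin under its middle

How it is judged:
By the outcome, as a careful person would: the job done as asked, in the order asked, and still so for the second after the job is handed in, with the robot touching nothing.
It also fails if it takes over 72 s, if anything falls off the work surface, if the arm or the gripper's body presses on something with over 40 N, if the wrist force passes 120 N, or if a joint passes its speed limit or range.

## Working session

There is one attempt and no reset: what is moved stays moved. The work goes in short steps, Python scripts to look and compute and a tool call to move; the robot and the scene stay as the last step left them, time stands still between calls to the robot, and variables do not carry over. Pictures are saved under pics/ and viewed, and the job is handed in when it is done.

Besides the shell and the picture viewer there is one more tool, called after "Call:" as name(argument=value, ...) on one line, values as JSON. move_arm: Moves the arm, as the interface text tells. Its arguments: {"type":"object","properties":{"plan":{"type":"array","items":{"type":"number"}}},"required":["plan"]}

```bash
mkdir -p pics; cat > h.py <<'E'
import numpy as np, cv2
from cell import r
def K(n):
    c=r.calibration(n); f=240/np.tan(np.radians(c["vertical_fov"])/2)
    return f,c["cx"],c["cy"],np.array(c["R"]),np.array(c["t"])
def cloud(n,d):
    f,cx,cy,R,t=K(n); v,u=np.mgrid[0:480,0:640]
    P=np.stack([(u-cx)/f*d,(v-cy)/f*d,d],-1)
    return (P-t)@R
def ray(n,u,v,z):
    f,cx,cy,R,t=K(n); o=-R.T@t; d=R.T@np.array([(u-cx)/f,(v-cy)/f,1]); return o+d*(z-o[2])/d[2]
def proj(n,X):
    f,cx,cy,R,t=K(n); c=R@np.array(X)+t; return f*c[0]/c[2]+cx,f*c[1]/c[2]+cy
def snap(n,tag):
    p,d=r.get_image(n); cv2.imwrite(f"pics/{tag}.png",cv2.cvtColor(p,cv2.COLOR_RGB2BGR)); np.savez(f"/tmp/{tag}.npz",p=p,d=d); return p,d
E
python3 - <<'E'
from h import *
for n in("scene","top"):
    snap(n,n+"0"); f,cx,cy,R,t=K(n); print(n,f,cx,cy,(-R.T@t).round(3),R.round(2).tolist())
s=r.state(); print({k:np.round(v,3).tolist() for k,v in s.items()})
E
```

```text
scene 482.19704032534287 316.7339431701002 243.6816135251236 [ 1.255 -0.063  1.049] [[0.13, 0.99, -0.02], [0.81, -0.12, -0.58], [-0.57, 0.06, -0.82]]
top 604.4167169773776 316.5956974861032 234.9121756955914 [0.205 0.005 1.95 ] [[-0.02, -1.0, 0.01], [-0.98, 0.02, -0.2], [0.2, -0.01, -0.98]]
{'time_s': 0.1, 'q': [-1.202, 0.418, -0.01, 1.614, 0.005, 1.111, -0.053], 'joint_vel': [0.0, -0.002, 0.001, -0.003, -0.001, 0.001, 0.001], 'effort': [0.001, -85.259, 0.64, -42.669, -0.049, 0.016, 0.0], 'ee_pos': [0.249, 0.573, 0.205], 'orientation': [0.692, 0.144, 0.692, -0.145], 'ft_force': [0.327, -0.509, 0.155], 'wrist_torque': [0.004, -0.018, -0.015], 'gripper_width': 0.997}
```

View pics/scene0.png

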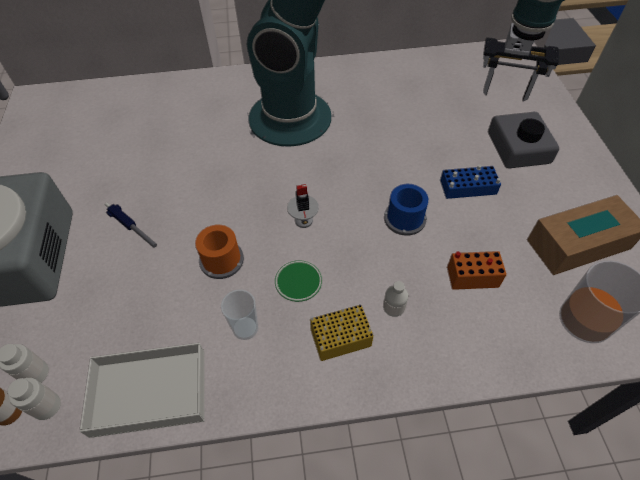

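View pics/top0.png

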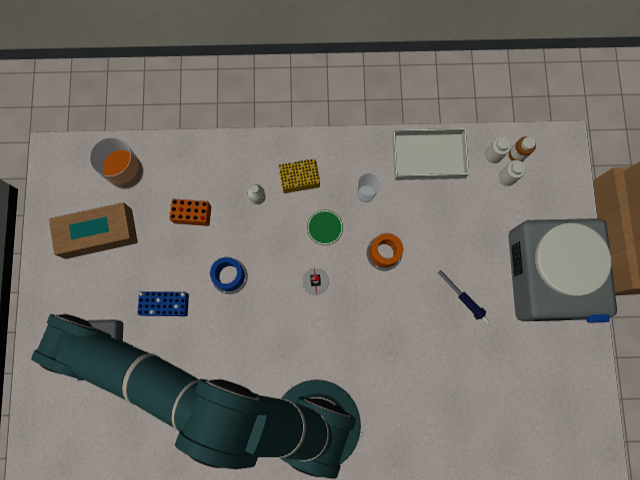

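The gauge is at scene (302,200) and top (316,281). The orange sleeve is at scene (218,245) and top (385,250), with the pad at scene (299,280) and top (325,227). Next I'll measure them.

```bash
python3 - <<'E'
from h import *
def L(n): z=np.load(f"/tmp/{n}0.npz"); return z['p'],z['d']
for n in("scene","top"):
    p,d=L(n); W=cloud(n,d); hsv=cv2.cvtColor(p,cv2.COLOR_RGB2HSV); h,s,v=cv2.split(hsv)
    u0,v0={'scene':(302,205),'top':(316,281)}[n]
    c=p[v0-40:v0+40,u0-40:u0+40]; cv2.imwrite(f"pics/g_{n}.png",cv2.cvtColor(cv2.resize(c,(600,600),interpolation=cv2.INTER_NEAREST),cv2.COLOR_RGB2BGR))
    def box(m,b):
        k=np.zeros_like(m); k[b[1]:b[3],b[0]:b[2]]=1; return m&k
    # pad
    m=box((h>45)&(h<80)&(s>120),(270,255,330,305) if n=='scene' else (300,205,350,250))
    cn=max(cv2.findContours(m.astype(np.uint8),0,1)[0],key=cv2.contourArea)
    pts=np.array([ray(n,*q,.004) for q in cn[:,0]]); (e,rad)=cv2.minEnclosingCircle(pts[:,:2].astype(np.float32)); print(n,'pad',np.round(e,4),rad,pts.mean(0), W[m].mean(0))
    # orange sleeve rim
    m=box((h<20)&(s>150)&(v>60),(185,215,250,280) if n=='scene' else (360,225,412,275))
    P=W[m]; print('orange z',np.percentile(P[:,2],[5,50,95]))
    top=m&(W[...,2]>.086)&(W[...,2]<.096); Q=W[top][:,:2]
    cn=max(cv2.findContours(top.astype(np.uint8),0,1)[0],key=cv2.contourArea)
    el=cv2.fitEllipse(cn); print('rim',ray(n,*el[0],.09),el,Q.min(0),Q.max(0),(Q.min(0)+Q.max(0))/2)
    # inner contour
    cs,hh=cv2.findContours(top.astype(np.uint8),cv2.RETR_CCOMP,1)
    for i,q in enumerate(cs):
        if hh[0][i][3]>=0 and len(q)>20:
            e2=cv2.fitEllipse(q); print('hole',ray(n,*e2[0],.09),e2)
    # red knob
    m=box(((h<8)|(h>172))&(s>150)&(v>60),(285,175,320,215) if n=='scene' else (300,265,332,297))
    print('red',m.sum(),np.argwhere(m).mean(0)[::-1],W[m].mean(0),np.percentile(W[m][:,2],[5,50,95]))
    g=W[v0-30:v0+30,u0-25:u0+25].reshape(-1,3)
    f=g[(g[:,2]>.055)&(g[:,2]<.075)]; print('flange',f.min(0),f.max(0),(f.min(0)+f.max(0))/2)
    k=g[(g[:,2]>.112)]; print('handle/knob',k.min(0),k.max(0))
E
```

```text
scene pad [ 0.6237 -0.0427] 0.05210042744874954 [ 0.62422895 -0.04261296  0.004     ] [ 0.62818153 -0.04284737  0.01013568]
orange z [0.02074818 0.07507359 0.09182618]
rim [ 0.53564869 -0.23387092  0.09      ] ((215.22271728515625, 241.0066680908203), (30.981489181518555, 39.70195007324219), 73.05992126464844) [ 0.48413106 -0.28116682] [ 0.58231226 -0.18524533] [ 0.53322166 -0.23320607]
hole [ 0.53411365 -0.23442154  0.09      ] ((214.98947143554688, 240.5314178466797), (19.528390884399414, 25.386438369750977), 73.24588012695312)
red 51 [301.19607843 188.92156863] [ 0.44100611 -0.00783386  0.13837983] [0.12469589 0.13945307 0.14613842]
flange [ 0.39680781 -0.04891542  0.05801995] [0.48068026 0.0336411  0.07436551] [ 0.43874404 -0.00763716  0.06619273]
handle/knob [ 0.42617688 -0.06342809  0.11231473] [1.25529054 0.00755233 1.04944413]
top pad [ 0.6217 -0.0436] 0.0524677038192749 [ 0.62219048 -0.0433454   0.004     ] [ 0.62153239 -0.04333973  0.0069178 ]
orange z [0.02352553 0.08771687 0.09711475]
rim [ 0.53010155 -0.23419289  0.09      ] ((386.82464599609375, 248.55206298828125), (28.831100463867188, 30.073394775390625), 93.86593627929688) [ 0.48175234 -0.28176925] [ 0.57757918 -0.1844703 ] [ 0.52966576 -0.23311977]
hole [ 0.53160155 -0.23372519  0.09      ] ((386.65252685546875, 248.0834503173828), (19.72891616821289, 22.1151123046875), 162.74131774902344)
red 38 [315.26315789 278.28947368] [ 0.43720593 -0.00788953  0.12720602] [0.06225064 0.14216512 0.15123364]
flange [ 0.39602496 -0.04815983  0.05589494] [0.47798451 0.03363416 0.07469156] [ 0.43700474 -0.00726283  0.06529325]
handle/knob [ 0.20475675 -0.02227478  0.11236399] [0.45196553 0.00804872 1.95031983]
```

```bash
cd pics; python3 -c "
import cv2,numpy as np
cv2.imwrite('gg.png',np.hstack([cv2.resize(cv2.imread(f'g_{n}.png'),(400,400)) for n in('scene','top')]))"
```

```text
(no output)
```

View pics/gg.png

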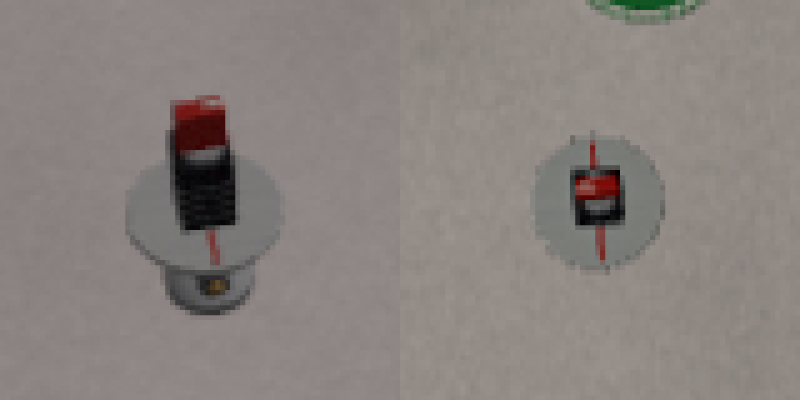

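```bash
python3 - <<'E'
from h import *
from scipy.spatial.transform import Rotation as Ro
s=r.state(); q=s['orientation']; M=Ro.from_quat([*q[1:],q[0]]).as_matrix(); print(M.round(3)); print('tool y yaw',np.degrees(np.arctan2(M[1,1],M[0,1])))
for n in("scene","top"):
    z=np.load(f"/tmp/{n}0.npz"); p=z['p'].astype(int); W=cloud(n,z['d'])
    u0,v0={'scene':(302,205),'top':(316,281)}[n]
    v,u=np.mgrid[0:480,0:640]
    red=(p[...,0]-np.maximum(p[...,1],p[...,2])>25)&(abs(u-u0)<25)&(abs(v-v0)<35)&(W[...,2]<.08)&(W[...,2]>.05)
    pts=np.array([ray(n,a,b,.066) for b,a in np.argwhere(red)]); w=[ (p[b,a,0]-p[b,a,1:].max()) for b,a in np.argwhere(red)]
    print(n); print(np.c_[np.argwhere(red)[:,::-1],pts.round(4),w])
    k=np.polyfit(pts[:,0],pts[:,1],1,w=w); print('yaw',np.degrees(np.arctan(k[0])),'y at x=.438',np.polyval(k,.438))
    # flange silhouette: depth-based
    fl=(abs(u-u0)<25)&(abs(v-v0)<35)&(W[...,2]>.052)
    cn=max(cv2.findContours(fl.astype(np.uint8),0,1)[0],key=cv2.contourArea)[:,0]
    pp=np.array([ray(n,*c,.065) for c in cn]); 
    print('flange c',(pp.min(0)+pp.max(0))/2, pp.max(0)-pp.min(0))
    bl=(p.max(-1)<60)&(abs(u-u0)<15)&(abs(v-v0)<25); Q=W[bl]; print('black',bl.sum(),np.percentile(Q,[3,97],axis=0))
E
```

```text
[[-0.     0.399  0.917]
 [-0.001  0.917 -0.399]
 [-1.    -0.001  0.   ]]
tool y yaw 66.47002231120783
scene
[[ 3.030e+02  2.110e+02  4.538e-01 -7.700e-03  6.600e-02  2.900e+01]
 [ 3.040e+02  2.110e+02  4.541e-01 -5.100e-03  6.600e-02  4.100e+01]
 [ 3.030e+02  2.120e+02  4.571e-01 -8.100e-03  6.600e-02  3.200e+01]
 [ 3.040e+02  2.120e+02  4.575e-01 -5.500e-03  6.600e-02  6.000e+01]
 [ 3.040e+02  2.130e+02  4.608e-01 -5.900e-03  6.600e-02  6.400e+01]
 [ 3.040e+02  2.140e+02  4.642e-01 -6.300e-03  6.600e-02  5.400e+01]
 [ 3.050e+02  2.140e+02  4.646e-01 -3.700e-03  6.600e-02  2.900e+01]
 [ 3.040e+02  2.150e+02  4.675e-01 -6.700e-03  6.600e-02  4.500e+01]
 [ 3.050e+02  2.150e+02  4.679e-01 -4.100e-03  6.600e-02  4.700e+01]
 [ 3.040e+02  2.160e+02  4.708e-01 -7.100e-03  6.600e-02  3.400e+01]
 [ 3.050e+02  2.160e+02  4.712e-01 -4.500e-03  6.600e-02  4.700e+01]
 [ 3.050e+02  2.170e+02  4.745e-01 -4.900e-03  6.600e-02  4.300e+01]]
yaw 3.2521192532529826 y at x=.438 -0.007138186558065685
flange c [ 0.41944032 -0.00845175  0.065     ] [1.23194083e-01 8.42674428e-02 2.22044605e-16]
black 208 [[
[... 850 characters left out ...]
02  2.880e+02  4.145e-01 -9.900e-03  6.600e-02  5.800e+01]
 [ 3.150e+02  2.890e+02  4.114e-01 -6.700e-03  6.600e-02  5.000e+01]
 [ 3.160e+02  2.890e+02  4.113e-01 -9.800e-03  6.600e-02  5.700e+01]
 [ 3.150e+02  2.900e+02  4.083e-01 -6.600e-03  6.600e-02  3.200e+01]
 [ 3.160e+02  2.900e+02  4.082e-01 -9.700e-03  6.600e-02  7.000e+01]
 [ 3.160e+02  2.910e+02  4.051e-01 -9.700e-03  6.600e-02  8.200e+01]
 [ 3.160e+02  2.920e+02  4.020e-01 -9.600e-03  6.600e-02  7.900e+01]]
yaw 4.002439396255771 y at x=.438 -0.0070816959129446945
flange c [ 0.43692745 -0.00733783  0.065     ] [0.08220681 0.08175771 0.        ]
black 47 [[ 0.42221181 -0.02226916  0.07120812]
 [ 0.44927615  0.0054742   0.14796367]]
```

Call:
move_arm(plan=[0,1.1,-3.2,0,0,0,-3.5,0,2.2,-6.4,0,0,0,-7,0,3.3,-9.6,0,0,0,-10.5,0,4.4,-12.8,0,0,0,-14,0,5.5,-16,0,0,0,-17.5,0,6.6,-19.2,0,0,0,-21,0,7.7,-22.4,0,0,0,-24.5,0,8.8,-25.6,0,0,0,-28,0,9.9,-28.8,0,0,0,-31.5,0,11,-32,0,0,0,-35,0,12.1,-35.2,0,0,0,-38.5,0,13.2,-38.4,0,0,0,-42])

```text
time_s: 1.1
ee_pos: [0.3816, 0.1873, 0.2054]
orientation: [0.594, 0.384, 0.594, -0.384]
ft_force: [0.9, 0.7, 1.0]
gripper_width: 1.004
```

Call:
move_arm(plan=[0,0.9,-3.3,0,0,0,-3.5,0,1.9,-6.6,0,0,0,-7,0,2.8,-9.8,0,0,0,-10.5,0,3.7,-13.1,0,0,0,-14,0,4.6,-16.4,0,0,0,-17.5,0,5.6,-19.6,0,0,0,-20.7,0,5.6,-19.6,0,0,0,-20.7,0,5.6,-19.6,0,0,0,-20.7])

```text
time_s: 1.77
ee_pos: [0.4376, -0.0084, 0.2053]
orientation: [0.515, 0.484, 0.515, -0.484]
ft_force: [0.3, -0.3, -0.8]
gripper_width: 0.999
```

```bash
python3 - <<'E'
from h import *
from scipy.spatial.transform import Rotation as Ro
s=r.state(); print(s['ee_pos'],s['q'],s['ft_force']); q=s['orientation']; M=Ro.from_quat([*q[1:],q[0]]).as_matrix(); print(M.round(4)); print('tool y yaw',np.degrees(np.arctan2(M[1,1],M[0,1])))
p,d=snap("scene","s1"); cv2.imwrite("pics/s1c.png",cv2.cvtColor(cv2.resize(p[100:260,220:400],None,fx=4,fy=3.7),cv2.COLOR_RGB2BGR)[:600])
E
```

```text
[ 0.43760552 -0.00838345  0.2052842 ] [-0.57113596  0.07698678  0.54878936  2.06945404 -0.04702296  1.00732477
  0.06405679] [ 0.31501665 -0.28211789 -0.81576402]
[[-4.00e-04  9.98e-01  6.25e-02]
 [-4.00e-04  6.25e-02 -9.98e-01]
 [-1.00e+00 -4.00e-04  4.00e-04]]
tool y yaw 3.5854076034267846
```

View pics/s1c.png

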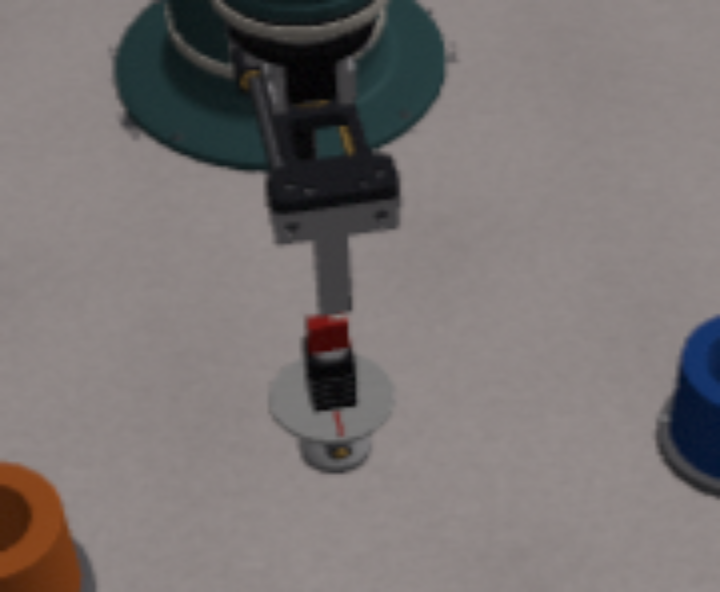

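Gripper straddles the gauge, jaws along its x. Descend and grip the handle.

Call:
move_arm(plan=[0,0,0.1,-2,0,0,0.2,0,0,0.1,-4,0,0,0.2,0,0,0.1,-6,0,0,0.2,0,0,0.1,-8,0,0,0.2,0,0,0.1,-10,0,0,0.2,0,0,0.1,-11.5,0,0,0.2,0,0,0.1,-12.5,0,0,0.2,0,0,0.1,-13,0,0,0.2,0,0,0.1,-13,0,0,0.2,0.3,0,0.1,-13,0,0,0.2,0.4,0,0.1,-13,0,0,0.2,0.5,0,0.1,-13,0,0,0.2])

```text
time_s: 2.82
ee_pos: [0.438, -0.0058, 0.0761]
orientation: [0.517, 0.483, 0.517, -0.482]
ft_force: [-0.2, -0.1, 0.1]
gripper_width: 0.825
```

```bash
python3 - <<'E'
from h import *
s=r.state(); print(s['ee_pos'],s['q'],s['ft_force'])
p,d=snap("scene","s2"); cv2.imwrite("pics/s2c.png",cv2.cvtColor(cv2.resize(p[100:260,220:400],None,fx=4,fy=3.7),cv2.COLOR_RGB2BGR)[:600])
E
```

```text
[ 0.43801601 -0.00583715  0.07611575] [-0.49605891  0.30593419  0.50318749  2.18716612 -0.22903673  0.69633476
  0.23344738] [-0.17450084 -0.0725301   0.09800468]
```

View pics/s2c.png

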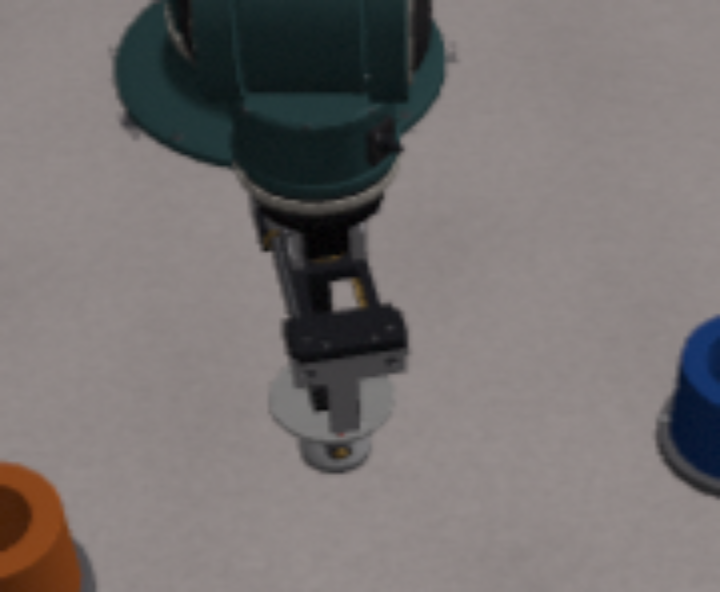

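Call:
move_arm(plan=[0.6,0,-0.1,0,0,0,0,0.6,0,-0.1,0,0,0,0,0.65,0,-0.1,0,0,0,0,0.7,0,-0.1,0,0,0,0,0.75,0,-0.1,0,0,0,0,0.8,0,-0.1,0,0,0,0,1,0,-0.1,0,0,0,0,1,0,-0.1,0,0,0,0,1,0,-0.1,0,0,0,0,1,0,-0.1,0,0,0,0])

```text
time_s: 3.7
ee_pos: [0.4376, -0.007, 0.0754]
orientation: [0.517, 0.482, 0.517, -0.482]
ft_force: [0.2, 1.1, -0.9]
gripper_width: 0.318
```

Gripped at 29.9 mm. Lift.

Call:
move_arm(plan=[1,0,0,0.5,0,0,0,1,0,0,1.5,0,0,0,1,0,0,3,0,0,0,1,0,0,4.5,0,0,0,1,0,0,6,0,0,0,1,0,0,7.5,0,0,0,1,0,0,9,0,0,0,1,0,0,10.5,0,0,0,1,0,0,12,0,0,0,1,0,0,13,0,0,0,1,0,0,13,0,0,0,1,0,0,13,0,0,0])

```text
time_s: 4.7
ee_pos: [0.4376, -0.0069, 0.2056]
orientation: [0.517, 0.483, 0.517, -0.482]
ft_force: [-0.4, -0.3, -5.1]
gripper_width: 0.321
```

Call:
move_arm(plan=[1,0.4,-1,0,0,0,0,1,1.4,-3.4,0,0,0,0,1,2.5,-6,0,0,0,0,1,3.8,-9,0,0,0,0,1,5,-12,0,0,0,0,1,6.3,-15,0,0,0,0,1,7.5,-18,0,0,0,0,1,8.5,-20.5,0,0,0,0,1,9.2,-22,0,0,0,0,1,9.5,-22.6,0,0,0,0,1,9.5,-22.6,0,0,0,0,1,9.5,-22.6,0,0,0,0])

```text
time_s: 5.7
ee_pos: [0.5321, -0.2323, 0.2045]
orientation: [0.516, 0.482, 0.518, -0.483]
ft_force: [-0.8, 0.4, -5.7]
gripper_width: 0.316
```

```bash
cat > look.py <<'E'
from h import *
import sys
tag=sys.argv[1]; u,v,ut,vt=map(int,sys.argv[2:6])
s=r.state(); print(np.round(s['ee_pos'],4),np.round(s['q'],3),np.round(s['ft_force'],1),np.round(s['orientation'],4))
a,_=snap("scene",tag+"s"); b,_=snap("top",tag+"t")
c=np.hstack([cv2.resize(a[v-50:v+50,u-40:u+40],(400,500),interpolation=2),cv2.resize(b[vt-50:vt+50,ut-40:ut+40],(400,500),interpolation=2)])
cv2.imwrite(f"pics/{tag}c.png",cv2.cvtColor(c,cv2.COLOR_RGB2BGR))
E
python3 look.py a3 215 215 386 245
```

```text
[ 0.5321 -0.2323  0.2045] [-0.156  0.4    0.664  1.745 -0.273  1.092  0.666] [-0.8  0.4 -5.7] [ 0.5165  0.4821  0.5175 -0.4827]
```

View pics/a3c.png

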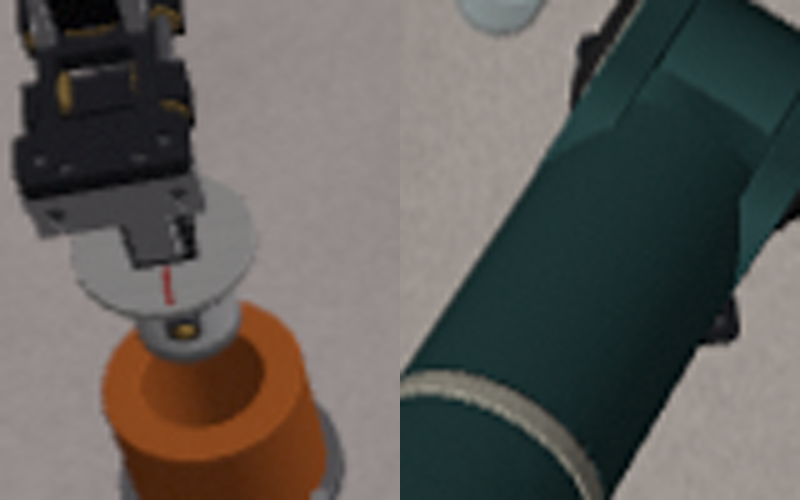

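```bash
cat > fit.py <<'E'
from h import *
from scipy.optimize import least_squares
def fitc(P,R):
    P=P[:,:2]; f=lambda x:np.hypot(*(P-x[:2]).T)-R
    o=least_squares(f,[*P.mean(0)],loss='soft_l1',f_scale=.001)
    g=least_squares(lambda x:np.hypot(*(P-x[:2]).T)-x[2],[*P.mean(0),R],loss='soft_l1',f_scale=.001)
    return o.x.round(4),np.sqrt(np.mean(f(o.x)**2)).round(4),g.x.round(4)
E
python3 - <<'E'
from fit import *
a=np.load('/tmp/scene0.npz'); p=a['p']; W=cloud('scene',a['d'])
c=p[220:280,190:250]; hsv=cv2.cvtColor(p,cv2.COLOR_RGB2HSV)
for v in range(222,272,3): print(v,hsv[v,195:245:2,2])
b=np.load('/tmp/a3s.npz'); q=b['p']; 
hs=cv2.cvtColor(q,cv2.COLOR_RGB2HSV)
print()
for v in range(196,240,3): print(v,[f"{x[1]}/{x[2]}" for x in hs[v,185:232:3]])
E
```

```text
222 [141 140 143 142 143 143 143 140 139 139 141 143 140 141 137 139 140 139
 140 140 139 140 140 140 142]
225 [139 141 138 141 140 140 141 141 137 135 134 135 134 135 136 138 141 141
 142 141 141 142 140 139 141]
228 [145 142 142 140 139 135 133 133 133 134 133 133 133 133 134 134 133 136
 142 140 142 144 145 143 143]
231 [140 139 139 134 133 133 134 133 125  90  81  79  81  94 128 133 134 133
 135 142 143 144 144 143 144]
234 [141 133 133 132 133 134 112  93  84  75  72  70  71  70  69  75 132 133
 134 134 144 144 141 142 141]
237 [143 132 133 133 136 112 102  95  88  79  72  71  70  69  70  67  90 133
 133 134 134 141 140 141 143]
240 [130 132 133 134 121 111 105  99  90  82  74  70  70  70  70  69  82 132
 133 134 126 139 141 143 144]
243 [124 132 133 134 118 113 108 102  94  85  78  72  71  70  71  70 126 133
 134 135 117 126 141 143 141]
246 [128 132 133 133 135 117 110 104  96  91  82  72  72  69  71 126 133 134
 134 121 112 113 113 143 141]
249 [142 125 132 133 133 134 128 115 101  93  85  76  94 128 133 133 134 134
 115 106 110 112  86 112 144]
252 [141 114  98 131 134 132 1
[... 2331 characters left out ...]
 '4/116', '4/125', '190/141', '63/146', '14/146']
229 ['17/147', '16/148', '16/146', '14/147', '15/149', '14/143', '6/79', '3/94', '17/44', '21/36', '5/94', '4/120', '2/124', '205/138', '200/140', '178/142']
232 ['14/147', '14/145', '15/150', '14/148', '16/148', '141/139', '43/77', '3/90', '7/39', '138/61', '0/102', '2/117', '28/72', '204/121', '204/139', '201/141']
235 ['15/149', '14/150', '17/149', '17/147', '83/139', '200/139', '198/138', '25/62', '7/78', '3/86', '11/69', '70/62', '210/74', '220/72', '199/133', '200/140']
238 ['16/148', '16/148', '16/148', '14/146', '198/139', '202/139', '199/146', '211/111', '203/99', '196/86', '222/77', '207/75', '210/74', '205/72', '214/88', '202/140']
```

```bash
cat > meas.py <<'E'
from fit import *
def edges(mask):
    cs,hh=cv2.findContours(mask.astype(np.uint8),cv2.RETR_CCOMP,cv2.CHAIN_APPROX_NONE); return cs,hh[0]
def rim(p,d=None,n='scene'):
    hsv=cv2.cvtColor(p,cv2.COLOR_RGB2HSV).astype(int); h,s,v=hsv[...,0],hsv[...,1],hsv[...,2]
    m=(h<20)&(s>150)&(v>124)&(v<152); k=np.zeros_like(m); k[215:285,185:250]=1 
    if n=='top': k[:]=0; k[225:275,360:412]=1
    m&=k; cs,hh=edges(m); i=max(range(len(cs)),key=lambda i:cv2.contourArea(cs[i])); 
    print('outer',fitc(np.array([ray(n,*c,.09) for c in cs[i][:,0]]),.05))
    js=[j for j in range(len(cs)) if hh[j][3]==i]; 
    if js:
        j=max(js,key=lambda j:len(cs[j])); print('hole',fitc(np.array([ray(n,*c,.09) for c in cs[j][:,0]]),.03))
def flange(p,z,box,side=None):
    hsv=cv2.cvtColor(p,cv2.COLOR_RGB2HSV).astype(int); s,v=hsv[...,1],hsv[...,2]
    m=(s<=10)&(v>112)&(v<134); k=np.zeros_like(m); k[box[1]:box[3],box[0]:box[2]]=1; m&=k
    m=cv2.morphologyEx(m.astype(np.uint8),cv2.MORPH_OPEN,np.ones((2,2),np.uint8))
    pts=np.vstack([c[:,0] for c in cv2.findContours(m,0,1)[0]]); hl=cv2.convexHull(pts)[:,0]
    hl=np.array([q for q in cv2.findContours(cv2.fillPoly(np.zeros(m.shape,np.uint8),[hl],1),0,cv2.CHAIN_APPROX_NONE)[0][0][:,0] if m[q[1],q[0]]])
    P=np.array([ray('scene',*c,z) for c in hl]); print('flange',len(P),fitc(P,.042))
E
python3 - <<'E'
from meas import *
for n in('scene','top'):
    a=np.load(f'/tmp/{n}0.npz'); print(n); rim(a['p'],n=n)
a=np.load('/tmp/scene0.npz'); flange(a['p'],.066,(280,190,325,222))
flange(np.load('/tmp/a3s.npz')['p'],.195,(185,195,232,235))
E
```

```text
scene
outer (array([ 0.5321, -0.2333]), np.float64(0.0032), array([ 0.5332, -0.2336,  0.0471]))
hole (array([ 0.5326, -0.2334]), np.float64(0.0025), array([ 0.5326, -0.2335,  0.0323]))
top
outer (array([ 0.531 , -0.2339]), np.float64(0.003), array([ 0.531 , -0.2342,  0.0472]))
hole (array([ 0.5319, -0.2342]), np.float64(0.0026), array([ 0.5317, -0.2342,  0.0323]))
flange 41 (array([ 0.444 , -0.0045]), np.float64(0.0034), array([ 0.4428, -0.0043,  0.0403]))
flange 39 (array([ 0.5398, -0.2279]), np.float64(0.0061), array([ 0.5378, -0.2285,  0.0404]))
```

```bash
sed -i 's/^    m=cv2.morph.*$/    nn,lb,st,_=cv2.connectedComponentsWithStats(m.astype(np.uint8),connectivity=4); m=np.isin(lb,[i for i in range(1,nn) if st[i,4]>20]).astype(np.uint8)/' meas.py
python3 - <<'E'
from meas import *
a=np.load('/tmp/scene0.npz'); flange(a['p'],.066,(280,190,325,222))
flange(np.load('/tmp/a3s.npz')['p'],.195,(185,195,232,235))
E
```

```text
flange 47 (array([ 0.4358, -0.006 ]), np.float64(0.0021), array([ 0.4373, -0.0066,  0.0402]))
flange 40 (array([ 0.5378, -0.2293]), np.float64(0.006), array([ 0.5358, -0.2301,  0.041 ]))
```

Call:
move_arm(plan=[1,0,-0.1,-1,0,0,0,1,0,-0.1,-2,0,0,0,1,0,-0.1,-2.5,0,0,0,1,0,-0.1,-2.5,0,0,0,1,0,-0.1,-2.5,0,0,0])

```text
time_s: 6.22
ee_pos: [0.5323, -0.2338, 0.18]
orientation: [0.517, 0.482, 0.517, -0.483]
ft_force: [0.5, 0.2, -4.1]
gripper_width: 0.321
```

```bash
python3 look.py a4 215 225 386 245; python3 - <<'E'
from meas import *
flange(np.load('/tmp/a4s.npz')['p'],.17,(180,195,240,245))
E
```

```text
[ 0.5323 -0.2338  0.18  ] [-0.142  0.428  0.652  1.768 -0.295  1.045  0.686] [ 0.5  0.2 -4.1] [ 0.5167  0.4822  0.5173 -0.4826]
flange 36 (array([ 0.5383, -0.2305]), np.float64(0.0058), array([ 0.5365, -0.2313,  0.0412]))
```

View pics/a4c.png

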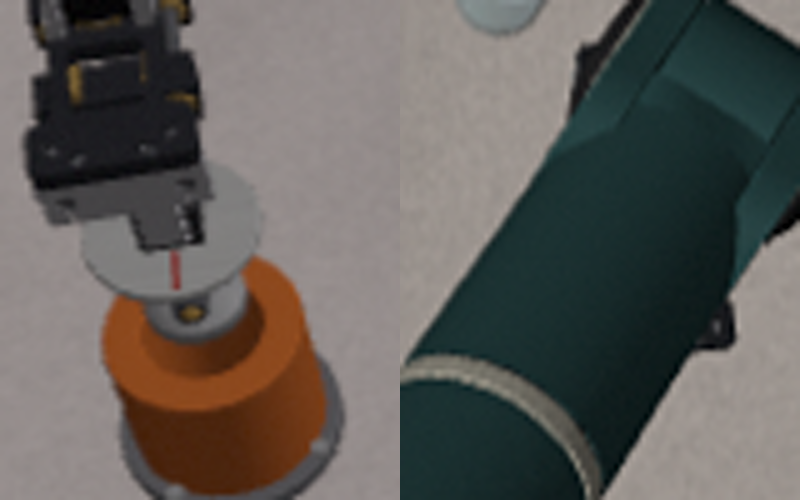

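```bash
python3 - <<'E'
from meas import *
t=np.linspace(0,2*np.pi,361)
def ext(c,z,R): 
    P=np.array([proj('scene',[c[0]+R*np.cos(a),c[1]+R*np.sin(a),z]) for a in t]); return P.min(0).round(2),P.max(0).round(2)
print(ext((.5323,-.2341),.1706,.042),ext((.5323,-.2341),.1646,.042))
print('start',ext((.4376,-.0073),.066,.042),ext((.4376,-.0073),.06,.042))
print('rim',ext((.532,-.2335),.09,.05))
for n,box in(('scene0',(278,170,330,235)),('a4s',(180,200,240,240))):
    p=np.load(f'/tmp/{n}.npz')['p']; hsv=cv2.cvtColor(p,cv2.COLOR_RGB2HSV).astype(int)
    m=(hsv[...,1]<=10)&(hsv[...,2]>80)&(hsv[...,2]<134)
    for v in range(box[1],box[3],2):
        xs=np.where(m[v,box[0]:box[2]])[0]+box[0]; print(n,v,xs.min() if len(xs) else None,xs.max() if len(xs) else None)
E
```

```text
(array([190.37, 205.77]), array([226.68, 234.22])) (array([190.97, 207.38]), array([227.12, 235.78]))
start (array([286.56, 194.27]), array([318.3 , 218.77])) (array([286.71, 195.74]), array([318.33, 220.2 ]))
rim (array([194.91, 223.71]), array([235.7 , 256.69]))
scene0 170 None None
scene0 172 None None
scene0 174 None None
scene0 176 None None
scene0 178 None None
scene0 180 None None
scene0 182 None None
scene0 184 None None
scene0 186 None None
scene0 188 None None
scene0 190 None None
scene0 192 None None
scene0 194 None None
scene0 196 300 310
scene0 198 293 313
scene0 200 290 315
scene0 202 289 316
scene0 204 288 318
scene0 206 287 317
scene0 208 287 318
scene0 210 288 317
scene0 212 288 317
scene0 214 290 315
scene0 216 292 313
scene0 218 296 312
scene0 220 297 312
scene0 222 298 311
scene0 224 299 309
scene0 226 None None
scene0 228 None None
scene0 230 None None
scene0 232 None None
scene0 234 None None
a4s 200 None None
a4s 202 None None
a4s 204 215 215
a4s 206 215 215
a4s 208 216 219
a4s 210 216 222
a4s 212 217 224
a4s 214 212 225
a4s 216 184 225
a4s 218 189 227
a4s 220 191 226
a4s 222 192 226
a4s 224 192 225
a4s 226 192 224
a4s 228 193 222
a4s 230 194 222
a4s 232 197 223
a4s 234 202 223
a4s 236 205 223
a4s 238 206 221
```

Call:
move_arm(plan=[1,0,0,-0.5,0,0,0,1,0,0,-1,0,0,0,1,0,0,-1.5,0,0,0,1,0,0,-2,0,0,0,1,0,0,-2.5,0,0,0,1,0,0,-3,0,0,0,1,0,0,-3.5,0,0,0,1,0,0,-3.5,0,0,0])

```text
time_s: 6.98
ee_pos: [0.5321, -0.2338, 0.1443]
orientation: [0.517, 0.482, 0.517, -0.483]
ft_force: [-0.6, -0.3, -4.8]
gripper_width: 0.318
```

```bash
python3 look.py a5 215 230 386 245
```

```text
[ 0.5321 -0.2338  0.1443] [-0.123  0.471  0.631  1.8   -0.328  0.979  0.711] [-0.6 -0.3 -4.8] [ 0.5166  0.4822  0.5174 -0.4827]
```

View pics/a5c.png

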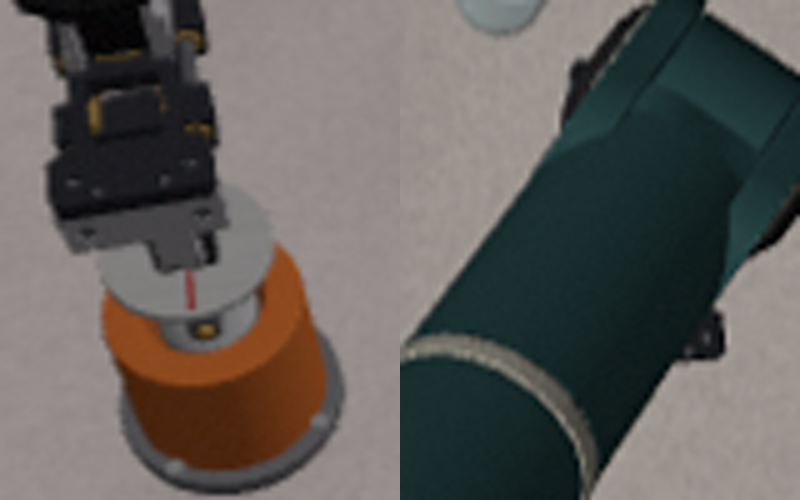

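Call:
move_arm(plan=[1,0,0,-0.3,0,0,0,1,0,0,-0.6,0,0,0,1,0,0,-0.9,0,0,0,1,0,0,-1.2,0,0,0,1,0,0,-1.5,0,0,0,1,0,0,-1.5,0,0,0])

```text
time_s: 7.58
ee_pos: [0.5323, -0.2339, 0.1298]
orientation: [0.517, 0.482, 0.517, -0.483]
ft_force: [-0.5, -0.2, -5.0]
gripper_width: 0.314
```

Tips now below the rim with no added force. Continue.

Call:
move_arm(plan=[1,0,0,-0.4,0,0,0,1,0,0,-0.8,0,0,0,1,0,0,-1.2,0,0,0,1,0,0,-1.5,0,0,0,1,0,0,-1.8,0,0,0,1,0,0,-2,0,0,0,1,0,0,-2.1,0,0,0,1,0,0,-2.1,0,0,0])

```text
time_s: 8.25
ee_pos: [0.5325, -0.234, 0.1092]
orientation: [0.517, 0.482, 0.517, -0.482]
ft_force: [0.0, 0.4, -5.6]
gripper_width: 0.315
```

```bash
python3 look.py a6 215 230 386 245
```

```text
[ 0.5325 -0.234   0.1092] [-0.102  0.516  0.607  1.825 -0.363  0.913  0.738] [ 0.   0.4 -5.6] [ 0.5169  0.4823  0.5171 -0.4825]
```

View pics/a6c.png

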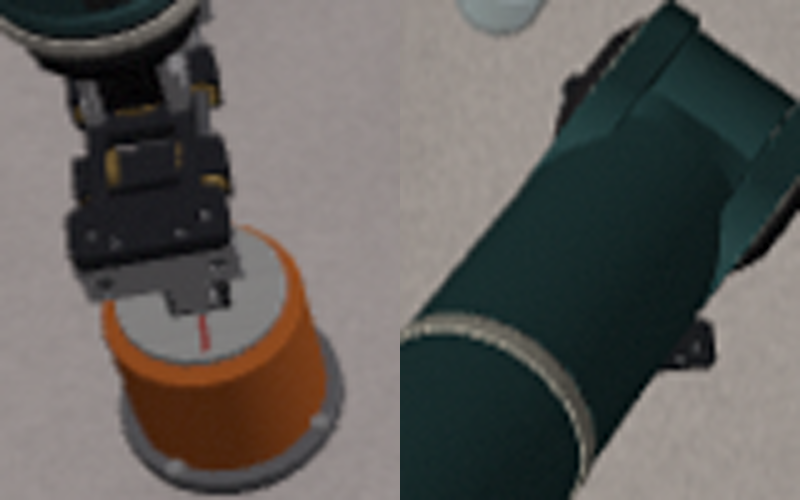

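Call:
move_arm(plan=[1,0,0,-0.1,0,0,0,1,0,0,-0.2,0,0,0,1,0,0,-0.3,0,0,0,1,0,0,-0.3,0,0,0])

```text
time_s: 8.68
ee_pos: [0.5325, -0.234, 0.1063]
orientation: [0.517, 0.482, 0.517, -0.482]
ft_force: [0.6, -0.7, -4.3]
gripper_width: 0.319
```

Call:
move_arm(plan=[1,0,0,-0.05,0,0,0,1,0,0,-0.1,0,0,0,1,0,0,-0.1,0,0,0])

```text
time_s: 8.93
ee_pos: [0.5326, -0.234, 0.1055]
orientation: [0.517, 0.482, 0.517, -0.482]
ft_force: [0.3, -0.5, -3.5]
gripper_width: 0.322
```

Call:
move_arm(plan=[1,0,0,-0.05,0,0,0,1,0,0,-0.1,0,0,0,1,0,0,-0.1,0,0,0])

```text
time_s: 9.18
ee_pos: [0.5327, -0.234, 0.1054]
orientation: [0.517, 0.483, 0.517, -0.482]
ft_force: [-7.0, 5.6, 16.8]
gripper_width: 0.321
```

Seated (height matches the expected 0.1054). Relieve the force, then open.

Call:
move_arm(plan=[1,0,0,0.07,0,0,0,1,0,0,0.07,0,0,0])

```text
time_s: 9.35
ee_pos: [0.5327, -0.2341, 0.1054]
orientation: [0.517, 0.482, 0.517, -0.482]
ft_force: [-2.6, 2.1, 6.1]
gripper_width: 0.319
```

Call:
move_arm(plan=[0.6,0,0,0,0,0,0,0.5,0,0,0,0,0,0,0.4,0,0,0,0,0,0,0.4,0,0,0,0,0,0,0.4,0,0,0,0,0,0])

```text
time_s: 9.77
ee_pos: [0.5326, -0.234, 0.1051]
orientation: [0.517, 0.482, 0.517, -0.482]
ft_force: [0.0, -0.6, 0.2]
gripper_width: 0.594
```

```bash
python3 look.py a7 215 230 386 245
```

```text
[ 0.5326 -0.234   0.1051] [-0.099  0.521  0.604  1.828 -0.367  0.906  0.742] [ 0.  -0.6  0.2] [ 0.517   0.4824  0.517  -0.4824]
```

View pics/a7c.png

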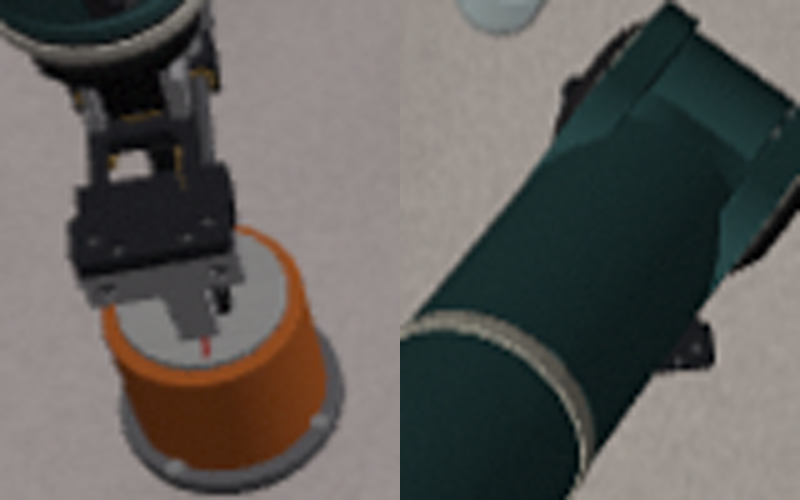

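Seated flat and released. Raise to the knob and pinch it.

Call:
move_arm(plan=[0.4,0,0,0.5,0,0,0,0.4,0,0,1.5,0,0,0,0.4,0,0,2.5,0,0,0,0.4,0,0,3.5,0,0,0,0.4,0,0,3.9,0,0,0,0.5,0,0,3.9,0,0,0,0.6,0,0,3.9,0,0,0,0.7,0,0,3.9,0,0,0,0.8,0,0,3.9,0,0,0,0.9,0,0,3.9,0,0,0,1,0,0,3.9,0,0,0,1,0,0,3.9,0,0,0])

```text
time_s: 10.87
ee_pos: [0.5324, -0.234, 0.1438]
orientation: [0.517, 0.482, 0.517, -0.483]
ft_force: [0.2, -0.1, -4.1]
gripper_width: 0.311
```

```bash
python3 look.py a8 215 230 386 245
```

```text
[ 0.5324 -0.234   0.1438] [-0.123  0.472  0.631  1.8   -0.329  0.977  0.712] [ 0.2 -0.1 -4.1] [ 0.5168  0.4823  0.5172 -0.4826]
```

View pics/a8c.png

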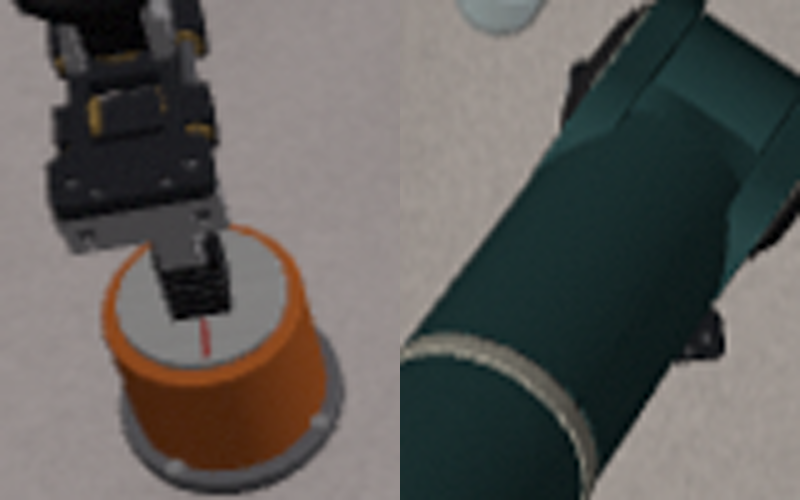

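Call:
move_arm(plan=[1,0,0,0,0,0,0,1,0,0,0,0,0,0,1,0,0,0,0,0,0,1,0,0,0,0,0,0])

```text
time_s: 11.3
ee_pos: [0.5325, -0.234, 0.1441]
orientation: [0.517, 0.482, 0.517, -0.482]
ft_force: [0.5, -0.1, -3.9]
gripper_width: 0.306
```

```bash
python3 look.py a9 215 230 386 245
```

```text
[ 0.5325 -0.234   0.1441] [-0.123  0.471  0.631  1.8   -0.329  0.977  0.712] [ 0.5 -0.1 -3.9] [ 0.517   0.4824  0.517  -0.4825]
```

View pics/a9c.png

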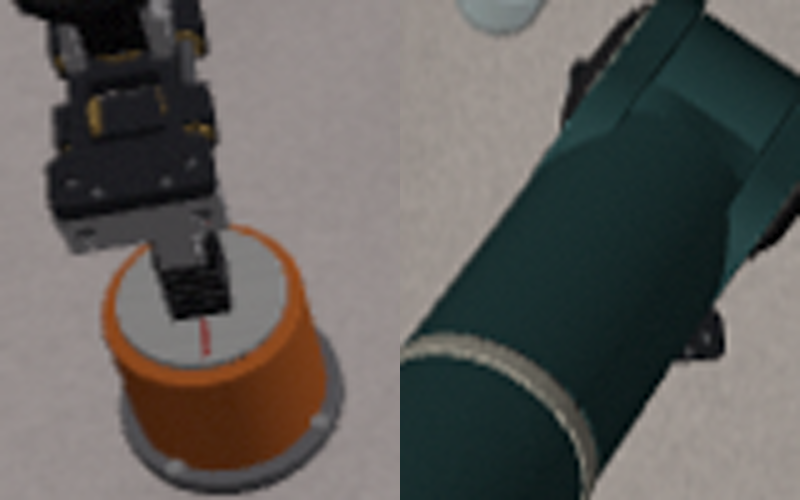

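The fingertips closed on the top edge of the handle: 29 mm, where the knob would give 12 mm. The handle top is at z 0.146, above the TCP at 0.144. Open, raise to TCP 0.151, and re-close.

Call:
move_arm(plan=[0.5,0,0,0,0,0,0,0.5,0,0,0,0,0,0,0.5,0,0,0,0,0,0,0.5,0,0,0,0,0,0,0.5,0,0,0.4,0,0,0,0.5,0,0,0.7,0,0,0,0.5,0,0,0.7,0,0,0])

```text
time_s: 11.98
ee_pos: [0.5329, -0.2342, 0.152]
orientation: [0.517, 0.483, 0.517, -0.482]
ft_force: [0.4, 0.1, 0.1]
gripper_width: 0.499
```

```bash
python3 look.py a10 215 230 386 245
```

```text
[ 0.5329 -0.2342  0.152 ] [-0.127  0.462  0.636  1.793 -0.322  0.991  0.707] [0.4 0.1 0.1] [ 0.5173  0.4826  0.5166 -0.4823]
```

View pics/a10c.png

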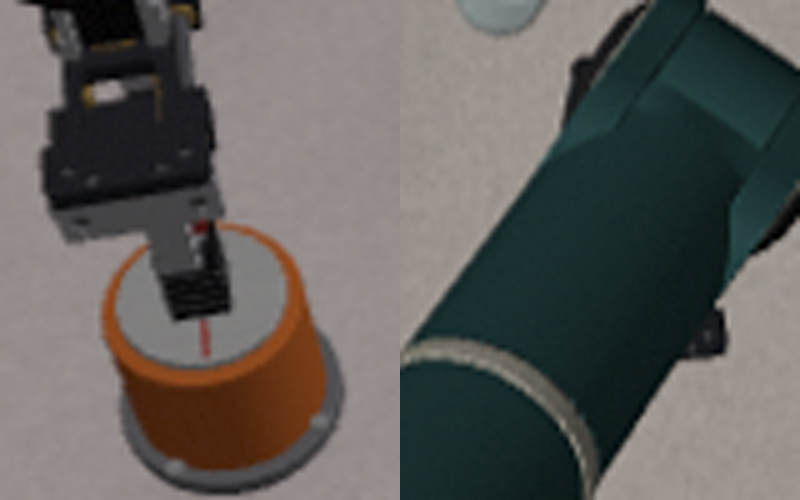

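Call:
move_arm(plan=[0.6,0,0,-0.1,0,0,0,0.65,0,0,-0.1,0,0,0,0.7,0,0,-0.1,0,0,0,0.75,0,0,-0.1,0,0,0,0.8,0,0,-0.1,0,0,0,0.85,0,0,-0.1,0,0,0,0.9,0,0,-0.1,0,0,0,1,0,0,-0.1,0,0,0,1,0,0,-0.1,0,0,0,1,0,0,-0.1,0,0,0,1,0,0,-0.1,0,0,0])

```text
time_s: 13.0
ee_pos: [0.5326, -0.234, 0.1501]
orientation: [0.517, 0.482, 0.517, -0.482]
ft_force: [-0.0, -0.4, -0.6]
gripper_width: 0.125
```

Knob pinched (11.8 mm). Press lightly and turn CCW.

Call:
move_arm(plan=[1,0,0,-0.05,0,0,0,1,0,0,-0.05,0,0,3,1,0,0,-0.05,0,0,7,1,0,0,-0.05,0,0,11,1,0,0,-0.05,0,0,15,1,0,0,-0.05,0,0,19,1,0,0,-0.05,0,0,23,1,0,0,-0.05,0,0,27,1,0,0,-0.05,0,0,31,1,0,0,-0.05,0,0,35,1,0,0,-0.05,0,0,38,1,0,0,-0.05,0,0,38])

```text
time_s: 14.0
ee_pos: [0.5326, -0.2341, 0.15]
orientation: [0.647, 0.287, 0.646, -0.287]
ft_force: [-2.4, 1.2, 5.9]
gripper_width: 0.127
```

```bash
python3 look.py a11 215 230 386 245; python3 -c "
from h import *
print(r.state()['wrist_torque'])"
```

```text
[ 0.5326 -0.2341  0.15  ] [-0.015  0.434  0.483  1.792 -0.239  0.974  1.302] [-2.4  1.2  5.9] [ 0.6465  0.2867  0.6463 -0.2865]
[ 0.32916276  0.53599657 -0.00076335]
```

View pics/a11c.png

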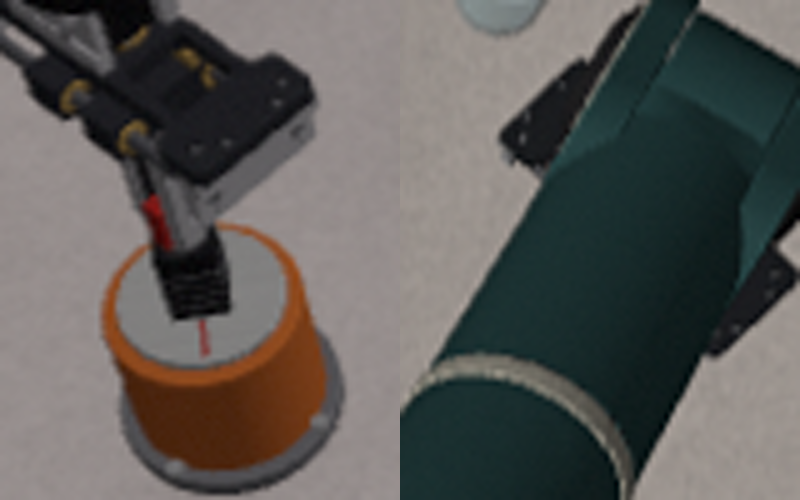

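Knob has turned, and the flange mark (204,338 in the crop) has stayed put, so the gauge isn't rotating. Continue to the stop.

Call:
move_arm(plan=[1,0,0,0,0,0,4,1,0,0,0,0,0,8,1,0,0,0,0,0,12,1,0,0,0,0,0,16,1,0,0,0,0,0,20,1,0,0,0,0,0,24,1,0,0,0,0,0,28,1,0,0,0,0,0,31,1,0,0,0,0,0,34,1,0,0,0,0,0,36,1,0,0,0,0,0,37,1,0,0,0,0,0,37])

```text
time_s: 15.1
ee_pos: [0.5328, -0.2342, 0.15]
orientation: [0.704, 0.068, 0.704, -0.068]
ft_force: [-0.7, 0.8, 5.3]
gripper_width: 0.128
```

```bash
python3 look.py a12 215 230 386 245; python3 -c "
from h import *
from scipy.spatial.transform import Rotation as Ro
s=r.state(); q=s['orientation']; M=Ro.from_quat([*q[1:],q[0]]).as_matrix(); print('yaw',np.degrees(np.arctan2(M[1,1],M[0,1])))
print(s['wrist_torque'],s['gripper_width'])"
```

```text
[ 0.5328 -0.2342  0.15  ] [ 0.092  0.415  0.344  1.788 -0.166  0.966  1.882] [-0.7  0.8  5.3] [ 0.7041  0.0676  0.7036 -0.0677]
yaw 78.95432421913902
[ 0.19180383  0.29523339 -0.1010573 ] 0.1266703218758488
```

View pics/a12c.png

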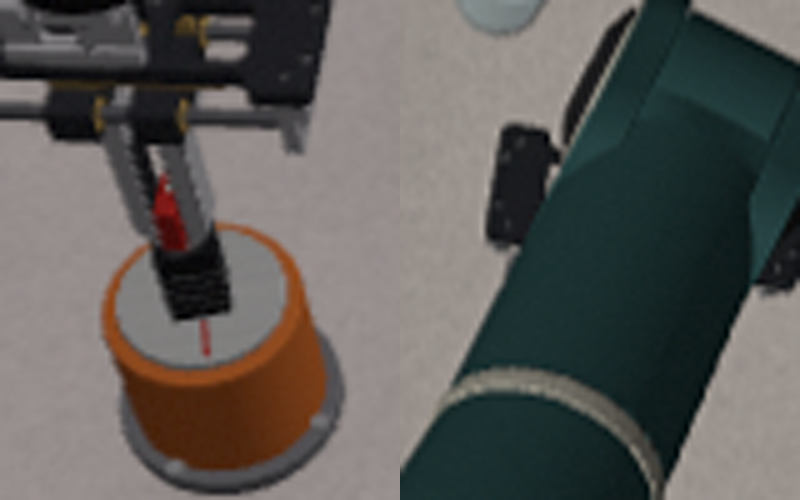

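Call:
move_arm(plan=[1,0,0,0,0,0,1,1,0,0,0,0,0,2,1,0,0,0,0,0,2,1,0,0,0,0,0,2,1,0,0,0,0,0,2,1,0,0,0,0,0,2,1,0,0,0,0,0,2])

```text
time_s: 15.78
ee_pos: [0.5328, -0.2342, 0.15]
orientation: [0.705, 0.056, 0.705, -0.056]
ft_force: [-0.6, 0.2, 5.5]
gripper_width: 0.127
```

```bash
cat > st.py <<'E'
from h import *
from scipy.spatial.transform import Rotation as Ro
s=r.state(); q=s['orientation']; M=Ro.from_quat([*q[1:],q[0]]).as_matrix(); print('yaw',np.degrees(np.arctan2(M[1,1],M[0,1])),s['time_s'])
print(np.round(s['ee_pos'],4),np.round(s['ft_force'],1),np.round(s['wrist_torque'],3),s['gripper_width'],np.round(s['q'],2))
E
python3 st.py
```

```text
yaw 80.9228488227658 15.7833
[ 0.5328 -0.2342  0.15  ] [-0.6  0.2  5.5] [ 0.105  0.134 -0.12 ] 0.12667220072169588 [ 0.1   0.41  0.34  1.79 -0.16  0.97  1.91]
```

At the stop (77° turned, torque risen). Now turn back fully.

Call:
move_arm(plan=[1,0,0,0,0,0,-3,1,0,0,0,0,0,-7,1,0,0,0,0,0,-11,1,0,0,0,0,0,-15,1,0,0,0,0,0,-19,1,0,0,0,0,0,-23,1,0,0,0,0,0,-27,1,0,0,0,0,0,-31,1,0,0,0,0,0,-35,1,0,0,0,0,0,-39,1,0,0,0,0,0,-42,1,0,0,0,0,0,-44])

```text
time_s: 16.78
ee_pos: [0.5328, -0.2342, 0.1501]
orientation: [0.632, 0.317, 0.632, -0.317]
ft_force: [-1.1, -0.2, 5.9]
gripper_width: 0.127
```

Call:
move_arm(plan=[1,0,0,0,0,0,-4,1,0,0,0,0,0,-8,1,0,0,0,0,0,-12,1,0,0,0,0,0,-16,1,0,0,0,0,0,-20,1,0,0,0,0,0,-24,1,0,0,0,0,0,-27,1,0,0,0,0,0,-30,1,0,0,0,0,0,-32,1,0,0,0,0,0,-33,1,0,0,0,0,0,-33])

```text
time_s: 17.7
ee_pos: [0.5329, -0.2342, 0.15]
orientation: [0.517, 0.483, 0.516, -0.483]
ft_force: [-1.0, -0.2, 5.2]
gripper_width: 0.123
```

```bash
python3 st.py
```

```text
yaw 3.874507943592164 17.7
[ 0.5329 -0.2342  0.15  ] [-1.  -0.2  5.2] [-0.108  0.215  0.18 ] 0.12311493202995656 [-0.13  0.46  0.63  1.79 -0.32  0.99  0.71]
```

Call:
move_arm(plan=[1,0,0,0,0,0,-1.5,1,0,0,0,0,0,-3,1,0,0,0,0,0,-3,1,0,0,0,0,0,-3])

```text
time_s: 18.03
ee_pos: [0.5329, -0.2342, 0.1501]
orientation: [0.504, 0.496, 0.504, -0.496]
ft_force: [-0.3, 0.3, 5.8]
gripper_width: 0.127
```

```bash
python3 st.py; python3 look.py a13 215 230 386 245
```

```text
yaw 0.9379967829106751 18.0333
[ 0.5329 -0.2342  0.1501] [-0.3  0.3  5.8] [-0.062  0.224  0.186] 0.1266470491385298 [-0.13  0.47  0.65  1.79 -0.33  0.99  0.66]
[ 0.5329 -0.2342  0.1501] [-0.134  0.466  0.645  1.795 -0.33   0.989  0.66 ] [-0.3  0.3  5.8] [ 0.5044  0.496   0.5038 -0.4958]
```

View pics/a13c.png

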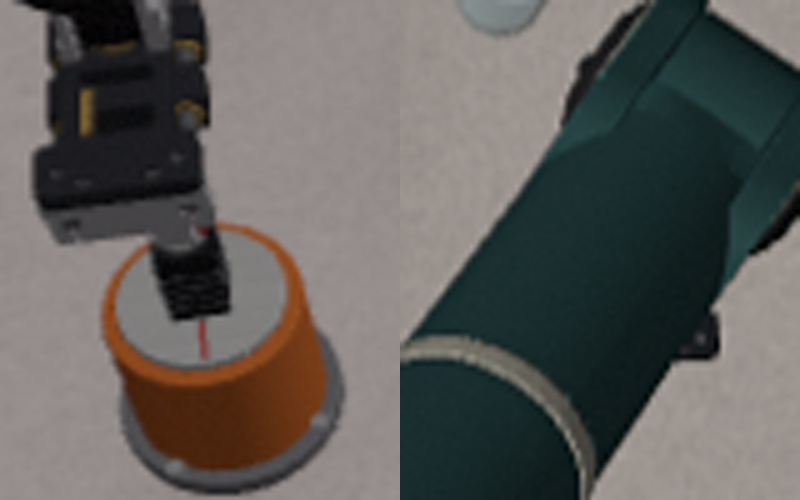

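Locked: the torque saturates at 0.18 Nm past zero. Release the knob and move down to the handle.

Call:
move_arm(plan=[1,0,0,0.05,0,0,0.5,0.9,0,0,0.05,0,0,0.5,0.8,0,0,0.05,0,0,0.5,0.7,0,0,0.05,0,0,0.5,0.6,0,0,0.05,0,0,0.5,0.5,0,0,0.05,0,0,0.5,0.4,0,0,0.05,0,0,0.5,0.4,0,0,0.05,0,0,0.5,0.4,0,0,0.05,0,0,0.5,0.4,0,0,0.05,0,0,0.5])

```text
time_s: 18.97
ee_pos: [0.5326, -0.234, 0.1501]
orientation: [0.506, 0.494, 0.506, -0.494]
ft_force: [0.5, -0.1, -0.0]
gripper_width: 0.595
```

```bash
python3 st.py; python3 look.py a14 215 230 386 245; python3 - <<'E'
from meas import *
for f in('a10','a12','a14'):
    p=np.load(f'/tmp/{f}s.npz')['p'].astype(int); v,u=np.mgrid[0:480,0:640]
    m=(p[...,0]-np.maximum(p[...,1],p[...,2])>20)&(abs(u-215)<7)&(v>242)&(v<252)
    w=(p[...,0]-p[...,1:].max(-1))[m]; P=np.array([ray('scene',a,b,.096) for b,a in np.argwhere(m)])
    k=np.polyfit(P[:,0],P[:,1],1,w=w**.5); print(f,m.sum(),np.degrees(np.arctan(k[0])),np.polyval(k,.565))
E
```

```text
yaw 1.4585369383895836 18.9667
[ 0.5326 -0.234   0.1501] [ 0.5 -0.1 -0. ] [-0.125  0.037  0.04 ] 0.5949023588459206 [-0.13  0.47  0.64  1.8  -0.33  0.99  0.67]
[ 0.5326 -0.234   0.1501] [-0.132  0.466  0.643  1.795 -0.328  0.99   0.668] [ 0.5 -0.1 -0. ] [ 0.5063  0.4936  0.5063 -0.4936]
a10 15 2.063263187189924 -0.23209070427355846
a12 15 2.4019636761004968 -0.23199834551828097
a14 12 1.9228333700615996 -0.2328954884817332
```

View pics/a14c.png

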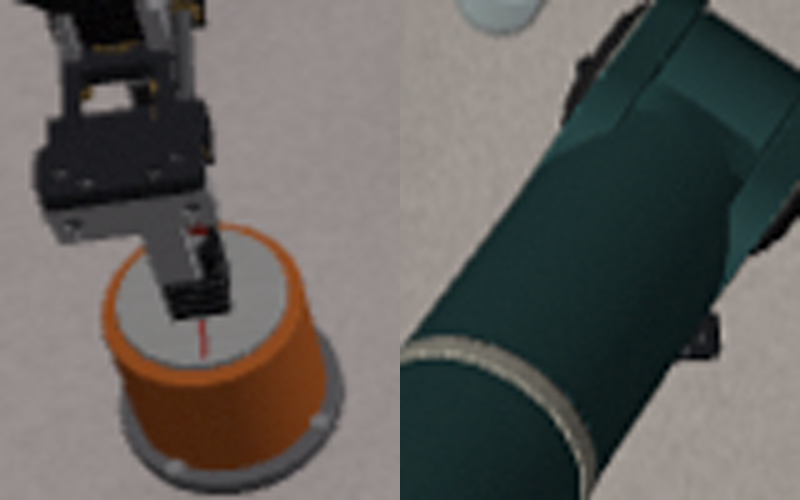

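Call:
move_arm(plan=[0.4,0,0,-1,0,0,0.8,0.4,0,0,-2,0,0,0.8,0.4,0,0,-3,0,0,0.8,0.4,0,0,-4,0,0,0.8,0.4,0,0,-4.3,0,0,0.8,0.5,0,0,-4.3,0,0,0.8,0.6,0,0,-4.3,0,0,0.8,0.65,0,0,-4.3,0,0,0.8,0.7,0,0,-4.3,0,0,0.8,0.75,0,0,-4.3,0,0,0.8,1,0,0,-4.3,0,0,0.8,1,0,0,-4.3,0,0,0.8])

```text
time_s: 20.07
ee_pos: [0.5328, -0.2341, 0.1076]
orientation: [0.51, 0.49, 0.51, -0.49]
ft_force: [-1.1, 0.3, 4.9]
gripper_width: 0.315
```

Call:
move_arm(plan=[1,0,0,0,0,0,0,1,0,0,0,0,0,0,1,0,0,0,0,0,0])

```text
time_s: 20.32
ee_pos: [0.5328, -0.2341, 0.1075]
orientation: [0.51, 0.49, 0.51, -0.49]
ft_force: [-0.3, 0.1, 6.3]
gripper_width: 0.316
```

Call:
move_arm(plan=[1,0,0,0.3,0,0,0,1,0,0,0.7,0,0,0,1,0,0,1.2,0,0,0,1,0,0,1.7,0,0,0,1,0,0,2.2,0,0,0,1,0,0,2.7,0,0,0,1,0,0,3.2,0,0,0])

```text
time_s: 20.9
ee_pos: [0.5325, -0.234, 0.1397]
orientation: [0.51, 0.49, 0.51, -0.49]
ft_force: [-0.3, -0.0, -4.2]
gripper_width: 0.316
```

Call:
move_arm(plan=[1,0,0,0.6,0,0,0,1,0,0,1.2,0,0,0,1,0,0,1.8,0,0,0,1,0,0,2.4,0,0,0,1,0,0,3,0,0,0,1,0,0,3.8,0,0,0,1,0,0,4.8,0,0,0,1,0,0,5.8,0,0,0,1,0,0,6.6,0,0,0,1,0,0,7,0,0,0,1,0,0,7,0,0,0])

```text
time_s: 21.82
ee_pos: [0.533, -0.2342, 0.2102]
orientation: [0.51, 0.49, 0.509, -0.49]
ft_force: [0.1, -0.9, -4.8]
gripper_width: 0.317
```

```bash
python3 st.py; python3 look.py a15 215 215 386 245
```

```text
yaw 2.2638995365012917 21.8167
[ 0.533  -0.2342  0.2102] [ 0.1 -0.9 -4.8] [-0.038  0.033 -0.071] 0.3170528936882328 [-0.16  0.4   0.67  1.74 -0.27  1.1   0.64]
[ 0.533  -0.2342  0.2102] [-0.16   0.396  0.673  1.738 -0.274  1.102  0.639] [ 0.1 -0.9 -4.8] [ 0.5102  0.4903  0.5093 -0.4898]
```

View pics/a15c.png

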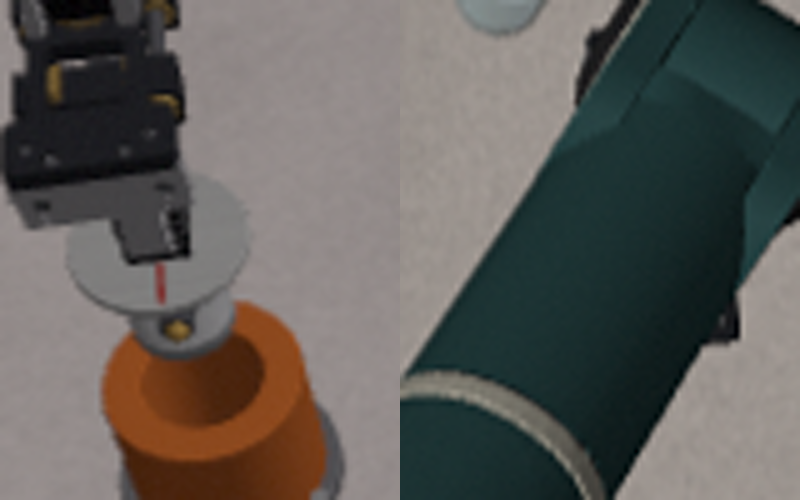

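Call:
move_arm(plan=[1,0.4,0.8,0,0,0,0,1,1.2,2.6,0,0,0,0,1,2.4,5.1,0,0,0,0,1,3.6,7.7,0,0,0,0,1,4.9,10.3,0,0,0,0,1,6.1,12.9,0,0,0,0,1,7.3,15.4,0,0,0,0,1,8.2,17.4,0,0,0,0,1,8.8,18.7,0,0,0,0,1,9,19.1,0,0,0,0,1,9,19.1,0,0,0,0,1,9,19.1,0,0,0,0])

```text
time_s: 22.92
ee_pos: [0.6221, -0.0442, 0.209]
orientation: [0.51, 0.49, 0.509, -0.491]
ft_force: [0.0, -0.4, -5.0]
gripper_width: 0.311
```

```bash
python3 st.py; python3 look.py a16 300 250 325 225; python3 -c "
from h import *
print(ray('top',285,192,.06),ray('top',320,190,.06),ray('scene',312,330,.07),ray('scene',362,310,.07))"
```

```text
yaw 2.1977185458114414 22.9167
[ 0.6221 -0.0442  0.209 ] [ 0.  -0.4 -5. ] [-0.104  0.022 -0.034] 0.31076105613960875 [-0.42  0.47  0.61  1.63 -0.29  1.14  0.3 ]
[ 0.6221 -0.0442  0.209 ] [-0.425  0.469  0.61   1.629 -0.289  1.136  0.296] [ 0.  -0.4 -5. ] [ 0.5095  0.49    0.5095 -0.4906]
[0.72879157 0.0826971  0.06      ] [ 0.73287845 -0.03069381  0.06      ] [ 0.7960499  -0.02823787  0.07      ] [0.76333246 0.09019928 0.07      ]
```

View pics/a16c.png

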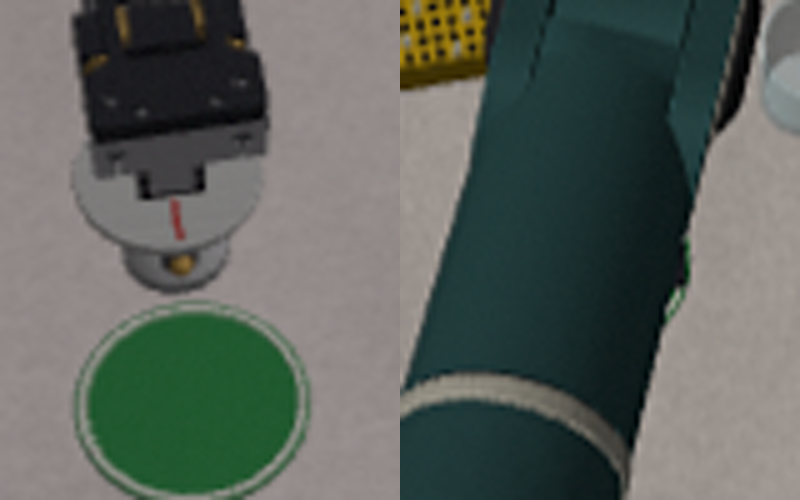

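Brass plunger protrudes clearly; the box edge (x 0.73) leaves room. Descend.

Call:
move_arm(plan=[1,0,0.1,-1,0,0,0,1,0,0.1,-2.5,0,0,0,1,0,0.1,-4,0,0,0,1,0,0.1,-5.5,0,0,0,1,0,0.1,-7,0,0,0,1,0,0.1,-8.5,0,0,0,1,0,0.1,-9.8,0,0,0,1,0,0.1,-10.8,0,0,0,1,0,0.1,-11.6,0,0,0,1,0,0.1,-12.1,0,0,0,1,0,0.1,-12.2,0,0,0,1,0,0.1,-12.2,0,0,0])

```text
time_s: 24.02
ee_pos: [0.6227, -0.0421, 0.0872]
orientation: [0.51, 0.49, 0.51, -0.49]
ft_force: [-0.5, -0.9, -4.0]
gripper_width: 0.317
```

```bash
python3 st.py; python3 look.py a17 300 270 325 225
```

```text
yaw 2.2616366311530514 24.0167
[ 0.6227 -0.0421  0.0872] [-0.5 -0.9 -4. ] [-0.036  0.065 -0.014] 0.31711314224951553 [-0.38  0.6   0.54  1.73 -0.38  0.92  0.36]
[ 0.6227 -0.0421  0.0872] [-0.377  0.604  0.544  1.727 -0.379  0.917  0.362] [-0.5 -0.9 -4. ] [ 0.5098  0.49    0.5097 -0.4901]
```

View pics/a17c.png

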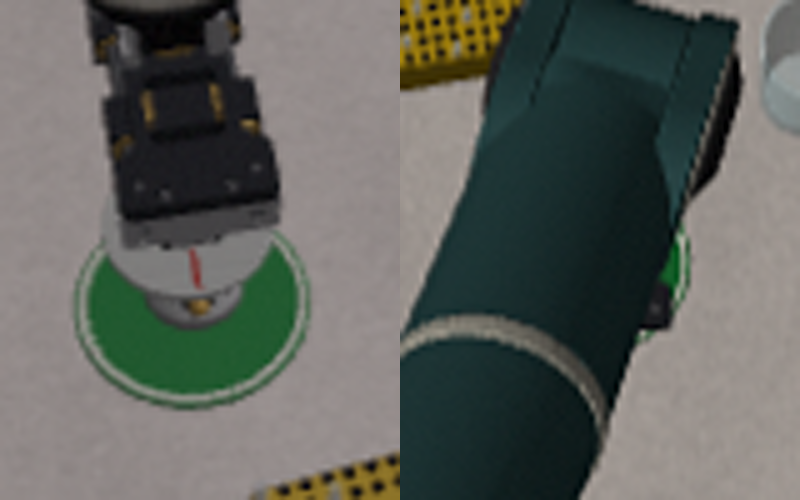

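```bash
python3 -c "
from h import *
f=lambda P:(np.array(proj('scene',P))-[260,220])*5
print('foot front',f([.6437,-.0424,.0097]),'pad front/back/c',f([.683,-.043,.004]),f([.563,-.043,.004]),f([.623,-.043,.004]))
print(f([.6227+.042,-.0424,.0097+.06]))
print('tip',f([.6227+.03,-.0424,.0377]))
print('head r25 z8 ',f([.6227+.025,-.0424,.0097+.015]))
"
```

```text
foot front [195.42137666 327.5712218 ] pad front/back/c [203.83389492 402.26811373] [177.15740683 200.05455517] [190.11819221 298.30011598]
[194.5409334  301.33777917]
tip [194.8355419  314.26380712]
head r25 z8  [194.92176015 319.09233344]
```

Prediction matches: the foot's front edge is at row 328 and the pad centre at row 298. Lower to contact.

Call:
move_arm(plan=[1,0,-0.1,-0.1,0,0,0,1,0,-0.1,-0.2,0,0,0,1,0,-0.1,-0.3,0,0,0,1,0,-0.1,-0.4,0,0,0,1,0,-0.1,-0.45,0,0,0,1,0,-0.1,-0.45,0,0,0])

```text
time_s: 24.62
ee_pos: [0.6225, -0.043, 0.0825]
orientation: [0.51, 0.49, 0.51, -0.49]
ft_force: [-0.8, -0.2, -4.5]
gripper_width: 0.32
```

Call:
move_arm(plan=[1,0,0,-0.04,0,0,0,1,0,0,-0.08,0,0,0,1,0,0,-0.08,0,0,0])

```text
time_s: 24.87
ee_pos: [0.6226, -0.043, 0.0818]
orientation: [0.51, 0.49, 0.51, -0.49]
ft_force: [-1.0, 0.2, -5.0]
gripper_width: 0.321
```

Call:
move_arm(plan=[1,0,0,-0.03,0,0,0,1,0,0,-0.05,0,0,0,1,0,0,-0.05,0,0,0])

```text
time_s: 25.12
ee_pos: [0.6226, -0.043, 0.0816]
orientation: [0.51, 0.49, 0.51, -0.49]
ft_force: [-1.6, 0.9, 1.6]
gripper_width: 0.318
```

Contact at the expected height. Open.

Call:
move_arm(plan=[0.65,0,0,0,0,0,0,0.6,0,0,0,0,0,0,0.5,0,0,0,0,0,0,0.4,0,0,0,0,0,0,0.3,0,0,0,0,0,0,0.3,0,0,0,0,0,0,0.3,0,0,0,0,0,0])

```text
time_s: 25.7
ee_pos: [0.6226, -0.043, 0.0813]
orientation: [0.51, 0.49, 0.51, -0.49]
ft_force: [0.0, -0.1, -0.7]
gripper_width: 0.694
```

```bash
python3 st.py; python3 look.py a18 300 270 325 225
```

```text
yaw 2.26205070419814 25.7
[ 0.6226 -0.043   0.0813] [ 0.  -0.1 -0.7] [-0.05   0.079 -0.039] 0.6940429767765864 [-0.37  0.61  0.54  1.73 -0.38  0.91  0.37]
[ 0.6226 -0.043   0.0813] [-0.373  0.612  0.54   1.73  -0.384  0.907  0.367] [ 0.  -0.1 -0.7] [ 0.5098  0.49    0.5098 -0.4901]
```

View pics/a18c.png

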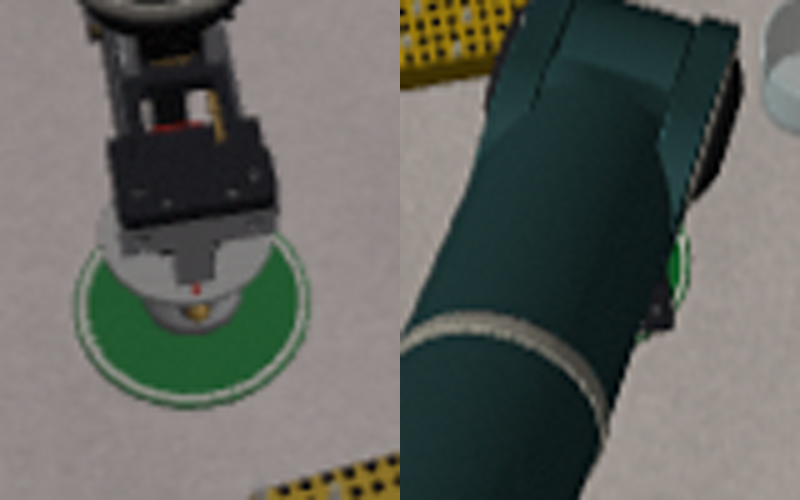

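Released. Raise straight up, then back off and check.

Call:
move_arm(plan=[0.3,0,0,1,0,0,0,0.3,0,0,2.5,0,0,0,0.3,0,0,4,0,0,0,0.3,0,0,6,0,0,0,0.3,0,0,8,0,0,0,0.3,0,0,10,0,0,0,0.3,0,0,12,0,0,0,0.3,0,0,14,0,0,0,0.3,0,0,16,0,0,0,0.3,0,0,17,0,0,0])

```text
time_s: 26.63
ee_pos: [0.6232, -0.0433, 0.2544]
orientation: [0.51, 0.491, 0.509, -0.489]
ft_force: [0.4, 1.0, 0.2]
gripper_width: 0.7
```

Call:
move_arm(plan=[0.3,-1,1.5,0,0,0,0,0.3,-2.5,4,0,0,0,0,0.3,-4,7,0,0,0,0,0.3,-5.5,10,0,0,0,0,0.3,-7,13,0,0,0,0,0.3,-8.5,16,0,0,0,0,0.3,-10,19,0,0,0,0,0.3,-11.5,22,0,0,0,0,0.3,-13,25,0,0,0,0,0.3,-14,27,0,0,0,0,0.3,-14,27,0,0,0,0,0.3,-14,27,0,0,0,0])

```text
time_s: 27.63
ee_pos: [0.482, 0.2278, 0.2514]
orientation: [0.51, 0.489, 0.51, -0.49]
ft_force: [-0.1, -1.1, 0.1]
gripper_width: 0.701
```

```bash
python3 st.py; python3 look.py a19 300 270 325 225; python3 - <<'E'
import cv2,numpy as np
a=np.load('/tmp/a19t.npz')['p'];b=np.load('/tmp/top0.npz')['p']
cv2.imwrite('pics/a19full.png',a[...,::-1])
E
```

```text
yaw 2.384608420360082 27.6333
[0.482  0.2278 0.2514] [-0.1 -1.1  0.1] [-0.042  0.016 -0.046] 0.7005615638862356 [-0.95  0.23  0.53  1.8  -0.13  1.14 -0.34]
[0.482  0.2278 0.2514] [-0.948  0.229  0.528  1.802 -0.126  1.144 -0.338] [-0.1 -1.1  0.1] [ 0.5102  0.4894  0.5104 -0.4895]
```

View pics/a19c.png

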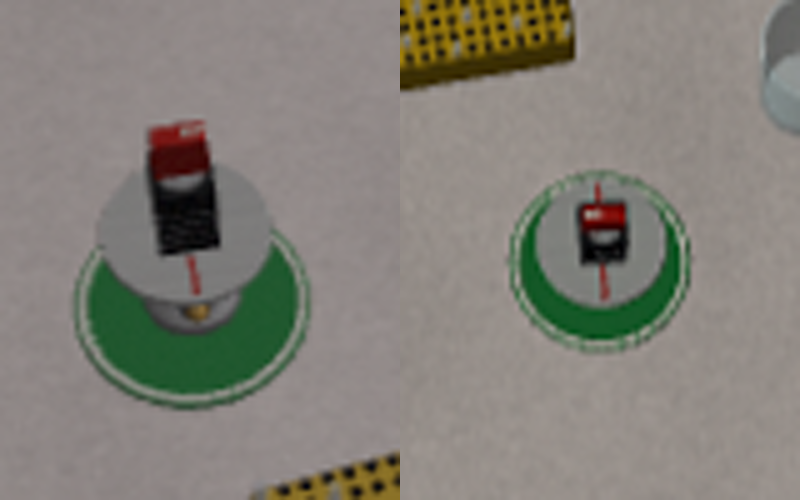

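View pics/a19full.png

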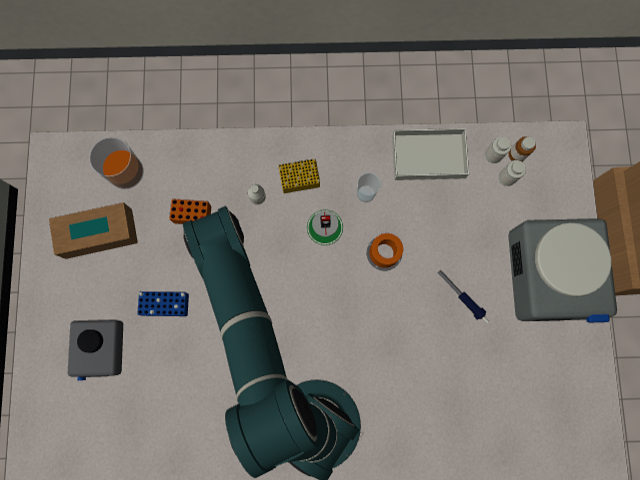

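The gauge stands upright and centred on the pad, with the knob bar square to the handle. The bystanders are where they were. One check of the plunger's reach, then hand in.

```bash
python3 - <<'E'
from h import *
for n,b,c in(('scene0',(290,205,315,232),(.4376,.028)),('a19s',(285,270,312,292),(.6226,.032))):
    z=np.load(f'/tmp/{n}.npz'); p=z['p'].astype(int); v,u=np.mgrid[0:480,0:640]
    m=(p[...,0]-p[...,2]>35)&(p[...,1]-p[...,2]>12)&(u>b[0])&(u<b[2])&(v>b[1])&(v<b[3])
    ij=np.argwhere(m); 
    if len(ij): q=ij.mean(0)[::-1]; print(n,len(ij),q,'max v',ij[:,0].max(),'tip centroid reach mm',(ray('scene',*q,c[1])[0]-c[0])*1e3)
a=np.load('/tmp/a19t.npz')['p'].astype(int);b=np.load('/tmp/top0.npz')['p'].astype(int)
d=(abs(a-b).max(-1)>40)
for nm,(x0,y0,x1,y1) in dict(bottle=(240,180,270,208),jar=(352,170,385,205),tip=(275,155,323,195),orack=(168,196,186,225),brack=(135,285,192,320),pip=(430,265,495,325),osl=(362,228,410,275)).items(): print(nm,d[y0:y1,x0:x1].sum())
E
```

```text
scene0 4 [305.   221.75] max v 222 tip centroid reach mm 22.855942689121388
a19s 10 [299.5 282. ] max v 283 tip centroid reach mm 24.488304760025947
bottle 0
jar 0
tip 0
orack 5
brack 0
pip 0
osl 0
```

```bash
python3 -c "
from h import *
print(r.sign_off())"
```

```text
the job is handed in; nothing more can be done
None
```

I measured the orange sleeve's bore and left the gauge locked and upright on the green pad. I handed the job in at about 28 s with the arm clear of everything.

**What I did:** I lowered the gauge into the sleeve until the flange sat on the rim. I turned the knob about 77° open to its stop, then back past zero. I then drew the gauge straight out and set it down, and contact came at the expected height.

**Last checks:**
- **Gauge:** it stands upright and centred on the pad, with the knob bar square to the handle.
- **Surroundings:** the top view shows no change at the sleeve, bottle, jar, tip box, blue rack or pipette. At the orange rack, 5 pixels differ right next to the arm, which I take to be the arm or its shadow.

**What went less well or stayed unproven:**
- **First grasp for the knob:** my first try closed on the top edge of the handle instead. I saw it from the 29 mm opening, raised the gripper and gripped the knob properly at 11.8 mm. The gauge stayed seated.
- **Seating force:** touching down on the rim reached about 17 N for a moment, with some sideways force, before I eased it off.
- **Slight twist:** the gauge turned by about 1–2° on the rim while I locked it.
- **Locked width:** the picture confirms it only roughly. The brass tip shows 10 pixels instead of 4 and sits further out than at the start, but that is too coarse to prove 60 mm. The locking itself I judged from the turn angle and from the torque levelling off at 0.18 Nm.

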